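# Tip one half of a split dish into the mixing bowl

### The job

Working by pushing only, turn the split dish by its rim pegs until the section with the mandarin faces the mixing bowl, then press the foot bar beside it down, firmly but not hard, until you feel the cradle come up against its stop, so that the mandarin rolls out into the bowl. Ease the bar up so the dish comes back down level under control, with the lime still in its section. Do not touch the fruit, and leave the bowl, pepper mill, salt shaker and jar where they are.

Things in the scene. Friction and masses are not known exactly. Their poses are not given: they have to be found in the camera images.
- stand: Fixed tip-up stand of steel on a wooden base 215x130 mm. Origin: on the counter under the centre of the dish (swivel axis when level). It pours towards its own -y, where the bowl stands; its -x side is turned to the robot. The cradle's hinge line runs along the stand's x, 60 mm from the origin towards -y, 130 mm above the counter.
- cradle (a joint): Tip angle of the cradle with the dish on it, rad: 0 level, grows as the dish tips towards the bowl. Its weight and a spring return it to level; 4 to 6 N on the foot bar tips it. It comes against a rigid stop somewhere between 0.9 and 1.2 rad (differs each time, found by feel). At the stop press the bar with at least 8 N and not more than 40 N. Lowering faster than 3 rad/s counts as dropping it.
- pedal_bar (a point): Centre of a round black rubber foot bar on the cradle, 16 mm thick, 90 mm long along the stand's x; it is held by an arm at its end nearest the dish. When level it lies 160 mm from the stand origin towards -x, 158 mm towards -y and 180 mm above the counter, 110 mm from the hinge line, 27 deg above it; pressing it down by about 98 to 124 mm, nearly straight, tips the dish fully. The arm stays 47 mm from the bar's centre on the dish side.
- split_dish (a joint): Swivel angle of the dish on the cradle, rad, counter-clockwise from above, range -3.1 to 3.1; stiff enough to stay where it is left (about 0.06 N m). At 0 (or pi) the dividing wall points along the stand's y, that is, at the bowl; the wall lies crosswise to the pouring direction at +pi/2 or -pi/2.
- dish_center (a point): Centre of the floor of the white round split dish, 147 mm above the counter when level; its y axis runs along the dividing wall (5 mm thick, 40 mm above the floor) that makes two equal half-round sections. Floor radius 58 mm, sides flared to a rim of radius 98 mm, 19 mm above the floor. Six round rim pegs, 12 mm thick, stick out level every 60 deg, the first 30 deg from the point's +y (the wall's end), from the rim to 121 mm from the centre, their axes 17 mm above the floor.
- mandarin_center (a point): Centre of the loose mandarin, 61x60x50 mm, 81 g, in one section of the dish.
- lime_center (a point): Centre of the loose lime, 57x46x45 mm, 52 g, in the other section.
- mandarin: The same mandarin; origin at its underside when upright (it turns as it rolls).
- lime: The same lime; origin at its underside when upright.
- mix_bowl: Loose grey mixing bowl, 183 mm wide, 71 mm tall, on the counter in front of the stand's pouring side. Origin: centre of its underside.
- pepper_mill: Bystander: wooden pepper mill, 58 mm wide, 170 mm tall, origin under its centre.
- salt_shaker: Bystander: salt shaker, 44 mm wide, 90 mm tall, origin under its centre.
- jar_1: Bystander: glass jar, 70 mm wide, 114 mm tall, origin under its centre.
There are look-alikes about, which are no part of the job. Of the things like the lime, leave any that is black or blue; of the rest the larger one is meant.

How it is judged:
On the way, in this order (a step that is already met when the one before it is completed fails the run):
1. the dish, still level, is turned so that the mandarin's section faces the bowl (wall crosswise to the pouring direction within 0.35 rad) (angle between the y axis of dish_center and the y axis of stand, either way round above 1.22 rad and y of mandarin_center in the frame of stand below -0.005 m and value of joint cradle below 0.1 rad), for 0.1 s.
2. the cradle is pressed against its stop: tipped more than 0.85 rad, standing still, at least 8 N on the bar (value of joint cradle above 0.85 rad and contact force between the fingers and stand above 8 N and velocity of joint cradle between -0.1 and 0.1 rad/s), for 0.1 s.
At the end, for the whole second after the job is handed in: Mandarin at rest in the bowl (centre within 65 mm of its middle, below 60 mm); lime at rest in the other section, on the side away from the bowl; cradle level within 0.06 rad; bowl upright within 0.15 rad and within 40 mm of where it stood (horizontal distance between mandarin_center and mix_bowl below 0.065 m and height (world z) of mandarin_center below 0.06 m and linear speed of each of mandarin, lime below 0.05 m/s and horizontal distance between lime_center and dish_center below 0.09 m and z of lime_center in the frame of stand above 0.155 m and y of lime_center in the frame of stand above 0 m and value of joint cradle below 0.06 rad and distance of mix_bowl from where it was at the start of the episode below 0.04 m and angle between mix_bowl's own z axis and vertical below 0.15 rad); the robot touches nothing.
It fails at once if the fruit is touched by the robot (contact force between any of the arm, the fingers and mandarin above 0.3 N or contact force between any of the arm, the fingers and lime above 0.3 N).
It fails at once if the stand, cradle or dish is pushed harder than 40 N (contact force between the fingers and stand above 40 N).
It fails at once if the tipped dish is dropped back (faster than 3 rad/s) (velocity of joint cradle below -3 rad/s).
It fails at once if the pepper mill, salt shaker or jar is shifted by more than 3 cm (distance of any of pepper_mill, salt_shaker, jar_1 from where it was at the start of the episode above 0.03 m).
It also fails if it takes over 72 s, if anything falls off the work surface, if the arm or the gripper's body presses on something with over 40 N, if the wrist force passes 120 N, or if a joint passes its speed limit or range.

### The arm

A 6-joint arm with a two-finger parallel gripper is mounted at the origin on a cart in front of the work surface, level with it; the furniture and walls round the work are solid. World frame = base frame: x ahead of the robot, y to its left, z up, the work surface at z = 0. Lengths are in m, angles in rad, forces in N, time in s.
With the tool pointing down it reaches from about 0.375 to 0.9 m from the base axis. Payload 3.1 kg.
Tool frame: the origin (TCP) lies between the finger pads; the fingertips stand 8 mm ahead of it and the grasp point (between the pads) lies 11 mm behind it; z points along the fingers, y is the line along which they close (so a half turn about z gives the same grasp; the last joint's range is limited). The gripper opens to 85 mm and grips with 20 to 120 N. Pads are 22 mm wide; open, the fingers measure 114 mm over their backs; the gripper's body (76 mm by 85 mm) begins 54 mm behind the grasp point. The pads swing forward as they close: fully open they stand 13 mm farther back than shut.
Start: joints at [1.04, 0.527, 1.433, -0, 1.181, -0.178], TCP at [0.216, 0.586, 0.239] pointing down, gripper open.
Joint ranges: [-3.08, 3.08], [-0.75, 2.2], [0.22, 2.44], [-1.43, 4.57], [0, 2.65], [-2.85, 2.85]. Speed limits (rad/s): [2.79, 2.79, 3.14, 3.14, 3.14, 3.14].

### API

Orientations are given as a unit quaternion [x, y, z, w].
In Python, from station import readout, cams, sign_off gives the robot as it stands.
- The arm moves only by the tool send_rows, never from a script. Its argument "commands" is text: rows parted by semicolons, each of 5 numbers parted by spaces: the finger opening in mm, from 0 to 85.4, then the shift along the tool's x, y, z each as a share of 0.02 m, from -1 to 1, then the turn about the tool's z as a share of 4 degrees, from -1 to 1. In form: grip dx dy dz spin; .... A call has 1 to 20 rows; each row shifts and turns the commanded pose from where the row before left it, along the tool's axes as they then stand; what a row does not reach is not made up. A row lasts 1/12 s, in which the tool goes at most 41.7 mm and 7.16 degrees, less where a joint would pass 70% of its speed; a pose out of reach is approached as far as the arm can. A call with a number of a shift or a turn outside -1 to 1 is refused whole. A call with a gripper value outside its range is refused whole. The fingers move at their own pace and stop on an object; "grip_force" is the grip in N (left out, the last holds). Time passes only in rows, so rows that do not move let the fingers close. It gives the time, the measured TCP pose, the force, the opening and the grip force at its end, in the units of the state.
- readout.sense(): the state, without advancing time (a new reading comes with each control period).
- cams.snapshot(name): name is "scene" or "top" or "wrist"; returns a dict with "pixels" (420x560x3 uint8, red, green, blue), "intrinsics" (3x3 intrinsics, pixels), "dist" ([k1, k2, p1, p2, k3] as OpenCV has them; the pictures are not rectified), "eye" and "rotation" of the camera in the world. Camera axes: x right, y down, z forward; pixel columns grow to the right and rows downward; lengths in m; the calibration is good to about 2 mm. A picture is of the moment at which its call begins. There is no depth.
- sign_off(): hands the job in; it is judged then, once.
The state is a dict: "t": time; "q": joint angles; "qd": joint speeds; "tau": joint torques, N m; "tcp_pos": TCP position; "tool_rot": TCP orientation; "force": force on the tool from outside, world axes, zero at the start; "ft_torque": the same for the moment, N m; "finger_gap": opening from 0.0 (shut) to 1.0 (fully open); "gripper_force": force on a finger pad.
Only numpy, scipy, OpenCV 4.12 (cv2) and the standard library are available. Lean on these libraries where they do the work, as an engineer would, in place of code of your own. Each camera call takes 0.05 s, during which the arm holds its last target. There are 200 camera calls.

## Working session

There is one attempt and no reset: what is moved stays moved. The work goes in short steps, Python scripts to look and compute and a tool call to move; the robot and the scene stay as the last step left them, time stands still between calls to the robot, and variables do not carry over. Pictures are saved under pics/ and viewed, at most 10 in all, crops included, and the job is handed in when it is done.

Besides the shell and the picture viewer there is one more tool, called after ">>>" as a command line: name --argument value ..., lists and objects as JSON in quotes. send_rows: Moves the arm, as the interface text tells. Its arguments: {"type":"object","properties":{"commands":{"type":"string"},"grip_force":{"type":"number"}},"required":["commands"]}

```bash
ls; mkdir -p pics; python3 - <<'E'
from station import readout,cams
import cv2,json,numpy as np
s=readout.sense();print({k:np.round(v,3).tolist() for k,v in s.items()})
for n in("scene","top"):
    d=cams.snapshot(n);cv2.imwrite(f"pics/{n}0.png",d["pixels"][:,:,::-1])
    print(n,np.round(d["intrinsics"],1).tolist(),d["dist"],np.round(d["eye"],3),np.round(d["rotation"],3).tolist())
E
```

```text
pics
{'t': 0.0, 'q': [1.039, 0.528, 1.434, -0.0, 1.181, -0.178], 'qd': [-0.001, -0.0, -0.001, -0.002, -0.001, 0.0], 'tau': [0.002, -44.234, -17.803, -0.0, 0.008, -0.0], 'tcp_pos': [0.216, 0.586, 0.238], 'tool_rot': [0.176, 0.984, -0.001, -0.0], 'force': [-0.261, 0.17, -0.128], 'ft_torque': [-0.049, 0.045, -0.004], 'gripper_force': 0.0, 'finger_gap': 1.004}
scene [[512.6, 0.0, 278.0], [0.0, 512.6, 201.8], [0.0, 0.0, 1.0]] [-0.12053785  0.          0.          0.          0.        ] [-0.127 -0.789  1.068] [0.865, -0.307, 0.133, -0.375]
top [[453.4, 0.0, 282.5], [0.0, 453.4, 207.8], [0.0, 0.0, 1.0]] [-0.05930305  0.          0.          0.          0.        ] [ 0.391 -0.     1.278] [-0.699, 0.712, -0.041, 0.048]
```

View pics/scene0.png

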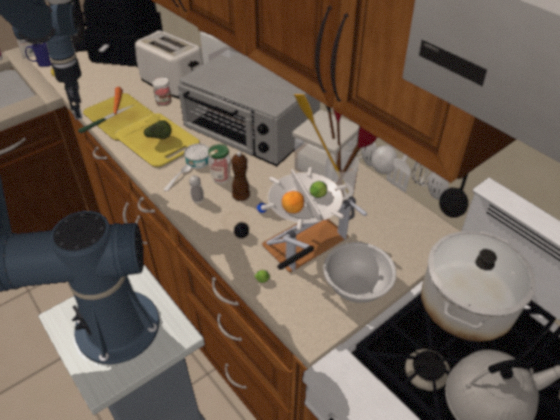

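View pics/top0.png

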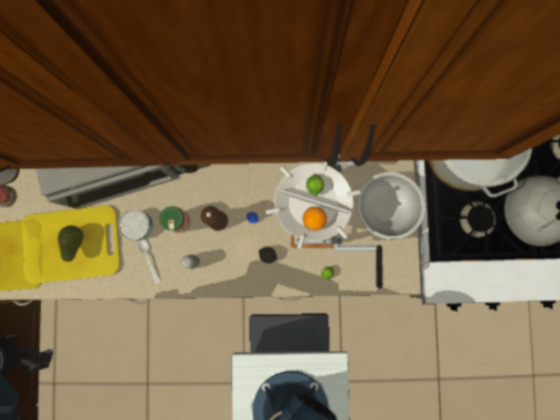

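Top view: the dish is at about (313,202), the mandarin at (314,218), and the green lime in the dish at (316,184). The lime look-alikes are a small green one at (327,272), a black one at (267,255) and a blue one at (252,217). The bar is at (379,266) and the bowl at (391,205). The dish's own lime is the one meant. I'll take a close crop to check this.

```bash
cat > h.py <<'E'
import numpy as np,cv2
from scipy.spatial.transform import Rotation as R
from station import readout,cams
def ray(d,uv):
    p=cv2.undistortPoints(np.array([[uv]],float),d["intrinsics"],np.array(d["dist"]))[0,0]
    return np.array(d["eye"]),R.from_quat(d["rotation"]).apply([p[0],p[1],1.])
def at(d,uv,z):
    e,r=ray(d,uv);return e+r*(z-e[2])/r[2]
def px(d,P):
    P=np.atleast_2d(P).astype(float);r=R.from_quat(d["rotation"]).inv()
    return cv2.projectPoints(r.apply(P-d["eye"]),np.zeros(3),np.zeros(3),d["intrinsics"],np.array(d["dist"]))[0][:,0]
E
python3 - <<'E'
from h import *
d=cams.snapshot("top")
im=d["pixels"][150:300,235:435,::-1]
cv2.imwrite("pics/top_c.png",cv2.resize(im,None,fx=4,fy=4,interpolation=cv2.INTER_CUBIC))
for n,uv,z in [("dish",(313,202),.166),("mand",(314,218),.172),("lime",(316,184),.17),("barL",(379,246),.18),("barR",(379,286),.18),("bowl",(391,205),.07),("pep",(214,217),.1),("salt",(190,261),.06),("cab",(300,162),.5)]:print(n,at(d,uv,z).round(3))
E
```

```text
dish [ 0.545 -0.066  0.166]
mand [ 0.504 -0.067  0.172]
lime [ 0.589 -0.074  0.17 ]
barL [ 0.433 -0.222  0.18 ]
barR [ 0.337 -0.218  0.18 ]
bowl [ 0.546 -0.281  0.07 ]
pep [0.519 0.191 0.1  ]
salt [0.406 0.262 0.06 ]
cab [ 0.57  -0.025  0.5  ]
```

View pics/top_c.png

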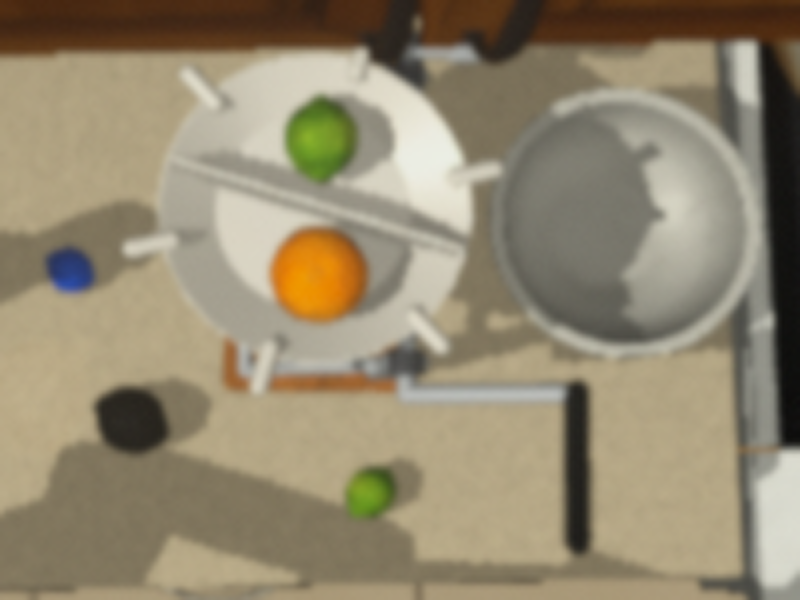

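The crop shows the lime at (322,138) and the mandarin at (318,274), with the wall running from (170,158) to (462,247). The pegs lie at world polar angles of about 163° and 223° and every 60° on from there. The bar runs vertically at x=577, and the stand yaw is close to 0. The dish centre is near (0.546,-0.067). The mandarin section has to turn about 107° counter-clockwise, so I'm moving to the near-side peg.

>>> send_rows --commands "0 0 0 -1 0;0 0 0 -1 0;0 0 0 -1 0;0 -0.8 -0.9 0 0;0 -0.8 -0.9 0 0;0 -0.8 -0.9 0 0;0 -0.8 -0.9 0 0;0 -0.8 -0.9 0 0;0 -0.8 -0.9 0 0;0 -0.8 -0.9 0 0;0 -0.8 -0.9 0 0;0 -0.8 -0.9 0 0;0 -0.8 -0.9 0 0;0 -0.8 -0.9 0 0;0 -0.8 -0.9 0 0;0 -0.8 -0.9 0 0"

```text
t: 1.48
tcp_pos: [0.3303, 0.2938, 0.2992]
tool_rot: [0.175, 0.984, -0.0, -0.0]
force: [0.3, -0.1, 1.1]
finger_gap: 0.003
gripper_force: 0.0
```

>>> send_rows --commands "0 -0.8 -0.9 0 0;0 -0.8 -0.9 0 0;0 -0.8 -0.9 0 0;0 -0.8 -0.9 0 0;0 -0.8 -0.9 0 0;0 -0.8 -0.9 0 0;0 -0.8 -0.9 0 0;0 -0.8 -0.9 0 0;0 -0.8 -0.9 0 0;0 -0.8 -0.9 0 0;0 -0.8 -0.9 0 0;0 -0.8 -0.9 0 0;0 -0.8 -0.9 0 0;0 0 0 0 0;0 0 0 0 0;0 0 0 0 0"

```text
t: 2.82
tcp_pos: [0.4439, 0.004, 0.299]
tool_rot: [0.176, 0.984, 0.0, -0.001]
force: [0.4, 1.0, -0.0]
finger_gap: 0.003
gripper_force: 0.0
```

>>> send_rows --commands "0 -0.5 -0.1 0 1;0 0 0 1 1;0 0 0 1 1;0 0 0 1 0;0 0 0 0.5 0;0 0 0 0 0;0 0 0 0 0"

```text
t: 3.4
tcp_pos: [0.4526, -0.0007, 0.2291]
tool_rot: [0.277, 0.961, 0.0, -0.001]
force: [-0.7, -0.3, 0.2]
finger_gap: 0.003
gripper_force: 0.0
```

```bash
python3 - <<'E'
from h import *
s=readout.sense();print(s["tcp_pos"],s["q"].__class__,np.round(s["q"],2),np.round(s["force"],2))
d=cams.snapshot("wrist");cv2.imwrite("pics/w1.png",d["pixels"][:,:,::-1]);print(np.round(d["eye"],3))
C=np.array([.546,-.067])
for a in (103,163,223):
  for r in (.1,.121):print(a,r,px(d,[*(C+r*np.array([np.cos(np.radians(a)),np.sin(np.radians(a))])),.164])[0].round())
print(px(d,[*s["tcp_pos"]]))
E
```

```text
[ 0.45258344 -0.00069897  0.2290851 ] <class 'numpy.ndarray'> [-0.25  0.31  1.86  0.    0.97 -1.26] [-0.67 -0.3   0.21]
[0.393 0.037 0.364]
103 0.1 [370. 286.]
103 0.121 [394. 267.]
163 0.1 [228. 252.]
163 0.121 [218. 223.]
223 0.1 [135. 341.]
223 0.121 [107. 335.]
[[276.45840617 273.85698322]]
```

View pics/w1.png

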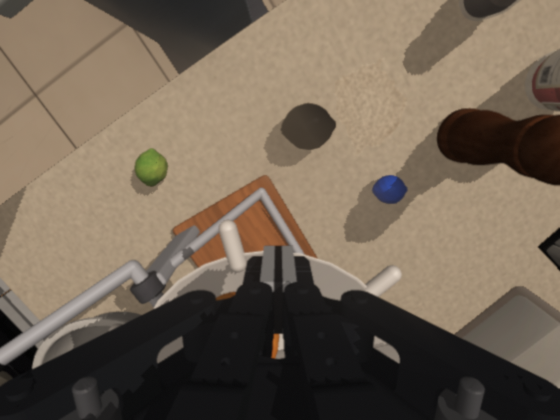

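The wrist view shows the pegs with tips at (229,225) and (396,271), and the closed fingers between them with about 10 mm of gap to the left peg. That peg's polar angle is about 160°. I'm descending and starting the sweep, watching for a swivel limit.

>>> send_rows --commands "0 0.1 0 0.85 0.5;0 0 0 0.85 0;0 0 0 0.85 0;0 0 0 0.8 0;0 0 0 0 0;0 0 0 0 0"

```text
t: 3.95
tcp_pos: [0.4518, -0.0005, 0.1628]
tool_rot: [0.294, 0.956, 0.0, 0.0]
force: [0.2, -0.2, -0.2]
finger_gap: -0.001
gripper_force: 0.0
```

>>> send_rows --commands "0 0 -0.25 0 -0.62;0 0 -0.25 0 -0.62;0 0 -0.25 0 -0.62;0 0 -0.25 0 -0.62;0 0 -0.25 0 -0.62;0 0 -0.25 0 -0.62"

```text
t: 4.45
tcp_pos: [0.4387, -0.0274, 0.1641]
tool_rot: [0.167, 0.986, -0.0, 0.002]
force: [0.9, 0.3, -0.2]
finger_gap: 0.001
gripper_force: 0.3
```

>>> send_rows --commands "0 0 -0.25 0 -0.62;0 0 -0.25 0 -0.62"

```text
t: 4.62
tcp_pos: [0.4357, -0.037, 0.1641]
tool_rot: [0.124, 0.992, -0.0, 0.002]
force: [0.3, 1.2, -0.7]
finger_gap: -0.001
gripper_force: 0.3
```

>>> send_rows --commands "0 0 -0.25 0 -0.62;0 0 -0.25 0 -0.62"

```text
t: 4.78
tcp_pos: [0.4334, -0.0468, 0.1641]
tool_rot: [0.081, 0.997, -0.0, 0.002]
force: [0.8, 1.1, 0.7]
finger_gap: 0.004
gripper_force: 0.3
```

>>> send_rows --commands "0 0 -0.25 0 -0.62;0 0 -0.25 0 -0.62"

```text
t: 4.95
tcp_pos: [0.4321, -0.0567, 0.1641]
tool_rot: [0.038, 0.999, -0.001, 0.002]
force: [0.5, 0.5, -0.2]
finger_gap: 0.0
gripper_force: 0.3
```

There's no limit there, so the swivel is free in this direction.

>>> send_rows --commands "0 0 -0.25 0 -0.62;0 0 -0.25 0 -0.62;0 0 -0.25 0 -0.62;0 0 -0.25 0 -0.62;0 0 -0.25 0 -0.62;0 0 -0.25 0 -0.62;0 0 -0.25 0 -0.62;0 0 -0.25 0 -0.62;0 0 -0.25 0 -0.62;0 0 -0.25 0 -0.62"

```text
t: 5.78
tcp_pos: [0.4377, -0.106, 0.1642]
tool_rot: [-0.178, 0.984, -0.001, 0.002]
force: [0.4, 1.2, 0.4]
finger_gap: 0.001
gripper_force: 0.4
```

```bash
python3 - <<'E'
from h import *
s=readout.sense();print(s["tcp_pos"],np.round(s["q"],2),np.round(s["force"],2))
d=cams.snapshot("top")
im=d["pixels"][150:300,235:435,::-1]
cv2.imwrite("pics/top_c2.png",cv2.resize(im,None,fx=4,fy=4,interpolation=cv2.INTER_CUBIC))
E
```

```text
[ 0.43772791 -0.1059687   0.16418596] [-0.49  0.42  1.94  0.    0.78 -2.42] [0.38 1.17 0.35]
```

View pics/top_c2.png

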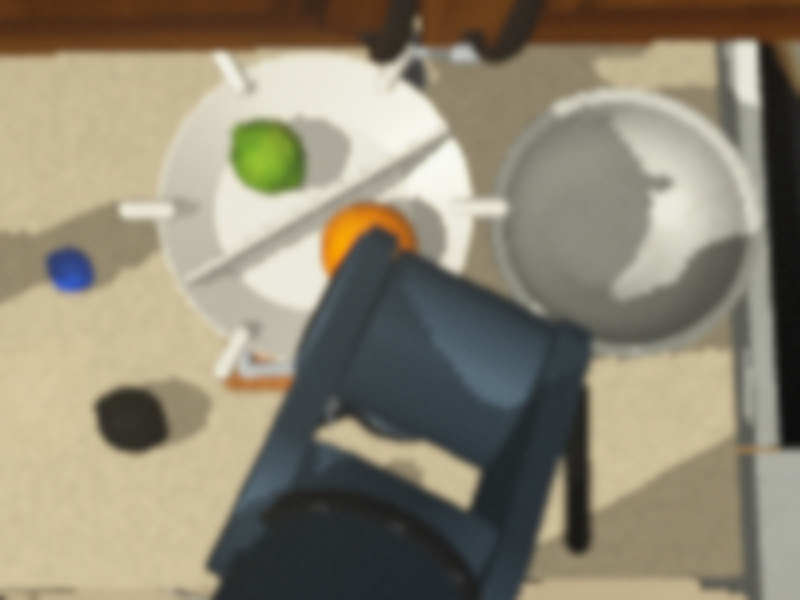

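The wall now runs from (190,280) to (450,135), which is about 46° of turn with roughly 60° still to go. The next peg is at (235,352), polar angle 151°. I'm backing off, lifting, going round behind it, and sweeping again.

>>> send_rows --commands "0 0.05 0.2 0 0;0 0 0 -0.6 0;0 0 0 -0.6 0;0 0 0 -0.6 0;0 -0.01 0.4 0 1;0 -0.01 0.4 0 1;0 -0.01 0.4 0 1;0 -0.01 0.4 0 1;0 -0.01 0.4 0 1;0 -0.01 0.4 0 1;0 -0.01 0.4 0 1;0 -0.01 0.4 0 1;0 -0.01 0.4 0 1;0 -0.01 0.4 0 1;0 -0.01 0.4 0 1;0 -0.01 0.4 0 1;0 -0.01 0.4 0 1;0 -0.01 0.4 0 1;0 -0.01 0.4 0 1;0 -0.01 0.4 0 1"

```text
t: 7.5
tcp_pos: [0.4574, 0.0181, 0.1992]
tool_rot: [0.374, 0.928, 0.0, 0.0]
force: [-0.2, -0.3, -0.6]
finger_gap: -0.003
gripper_force: 0.0
```

>>> send_rows --commands "0 0 0 0 0;0 0 0 0 0;0 0 0 0 0"

```text
t: 7.75
tcp_pos: [0.4571, 0.0173, 0.1987]
tool_rot: [0.371, 0.929, -0.0, 0.0]
force: [-0.4, 1.0, 0.1]
finger_gap: -0.0
gripper_force: 0.0
```

>>> send_rows --commands "0 -0.3 0 0 -0.3;0 0 0 0.6 0;0 0 0 0.6 0;0 0 0 0.6 0;0 0 0 0 0;0 0 -0.25 0 -0.62;0 0 -0.25 0 -0.62;0 0 -0.25 0 -0.62;0 0 -0.25 0 -0.62;0 0 -0.25 0 -0.62;0 0 -0.25 0 -0.62;0 0 -0.25 0 -0.62;0 0 -0.25 0 -0.62;0 0 -0.25 0 -0.62;0 0 -0.25 0 -0.62;0 0 -0.25 0 -0.62;0 0 -0.25 0 -0.62"

```text
t: 9.17
tcp_pos: [0.4333, -0.0393, 0.163]
tool_rot: [0.109, 0.994, 0.0, 0.0]
force: [0.4, 0.4, 0.4]
finger_gap: -0.002
gripper_force: 0.3
```

>>> send_rows --commands "0 0 -0.25 0 -0.62;0 0 -0.25 0 -0.62;0 0 -0.25 0 -0.62;0 0 -0.25 0 -0.62;0 0 -0.25 0 -0.62;0 0 -0.25 0 -0.62;0 0 -0.25 0 -0.62;0 0 -0.25 0 -0.62;0 0 -0.25 0 -0.62;0 0 -0.25 0 -0.62;0 0 -0.25 0 -0.62"

```text
t: 10.08
tcp_pos: [0.433, -0.0938, 0.163]
tool_rot: [-0.128, 0.992, -0.0, 0.0]
force: [0.6, 1.4, 1.3]
finger_gap: 0.001
gripper_force: 0.4
```

```bash
python3 - <<'E'
from h import *
s=readout.sense();print(s["tcp_pos"],np.round(s["q"],2),np.round(s["force"],2))
d=cams.snapshot("top")
im=d["pixels"][150:300,235:435,::-1]
cv2.imwrite("pics/top_c3.png",cv2.resize(im,None,fx=4,fy=4,interpolation=cv2.INTER_CUBIC))
E
```

```text
[ 0.4329552  -0.09376562  0.16303207] [-0.47  0.42  1.95  0.    0.77 -2.29] [0.62 1.39 1.26]
```

View pics/top_c3.png

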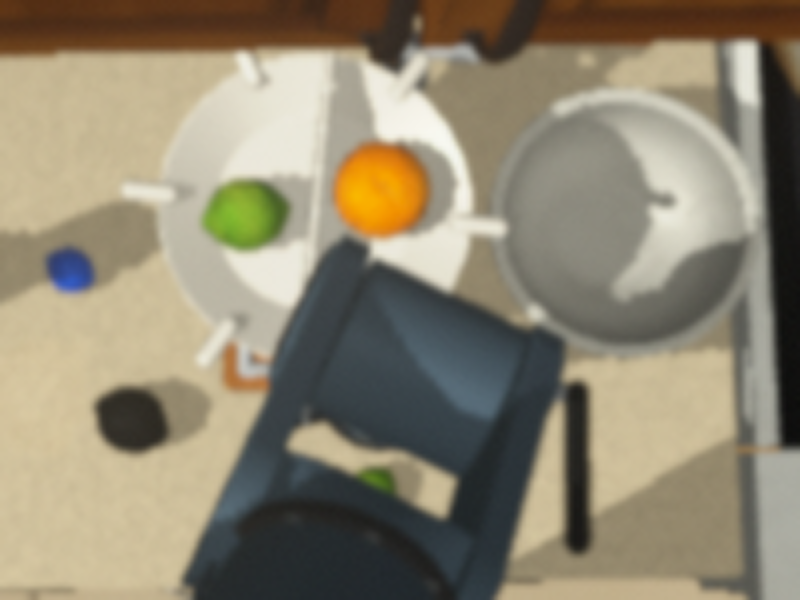

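The wall is now nearly crosswise, from (330,55) to (305,300), about 5° short. The mandarin faces the bowl and the lime is behind it. A small final push, then over to the foot bar.

>>> send_rows --commands "0 0 -0.25 0 -0.62;0 0 -0.15 0 -0.3;0 0 0 0 0;0 0 0 0 0;0 0.1 0.2 0 0;0 0 0 -0.5 0;0 0 0 -1 0;0 0 0 -1 0;0 0 0 -1 1;0 0 0 -1 1;0 0 0 -1 1;0 0 0 -1 1;0 0 0 0 1;0 0 0 0 0"

```text
t: 11.3
tcp_pos: [0.4321, -0.0977, 0.2935]
tool_rot: [0.016, 1.0, -0.001, 0.001]
force: [-0.1, 1.0, 0.7]
finger_gap: -0.002
gripper_force: 0.0
```

>>> send_rows --commands "0 0.46 -0.85 0 0;0 0.46 -0.85 0 0;0 0.46 -0.85 0 0;0 0.46 -0.85 0 0;0 0.46 -0.85 0 0;0 0.46 -0.85 0 0;0 0.46 -0.85 0 0;0 0 0 0 0;0 0 0 0 0;0 0 0 0 0"

```text
t: 12.13
tcp_pos: [0.3637, -0.2141, 0.2918]
tool_rot: [0.015, 1.0, 0.001, -0.001]
force: [0.7, 0.7, -0.1]
finger_gap: -0.0
gripper_force: 0.0
```

```bash
python3 - <<'E'
from h import *
s=readout.sense();print(s["tcp_pos"],np.round(s["q"],2),np.round(s["force"],2),s["tool_rot"].round(3))
d=cams.snapshot("wrist");cv2.imwrite("pics/w2.png",d["pixels"][:,:,::-1])
print(px(d,[[.433,-.222,.18],[.337,-.218,.18],[.372,-.2195,.188]]).round(), px(d,s["tcp_pos"]))
E
```

```text
[ 0.36369938 -0.21406386  0.29175641] [-0.8   0.18  1.84  0.    1.12 -2.34] [ 0.75  0.69 -0.05] [ 0.015  1.     0.001 -0.001]
[[269. 285.]
 [270. 172.]
 [269. 219.]] [[275.15173213 272.86990789]]
```

View pics/w2.png

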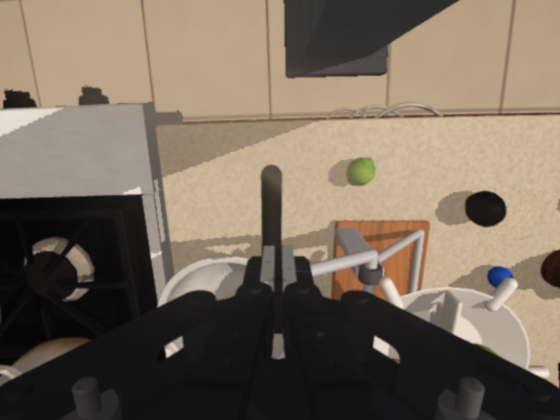

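The bar end is at (271,168), within a few pixels of the predicted (270,172), so the bar line is confirmed. I'm descending onto the outer part of the bar.

>>> send_rows --commands "0 -0.3 -0.25 1 0;0 0 0 1 0;0 0 0 1 0;0 0 0 1 0;0 0 0 0.5 0;0 0 0 0 0;0 0 0 0 0;0 0 0 0.2 0;0 0 0 0.2 0"

```text
t: 12.93
tcp_pos: [0.3708, -0.2207, 0.1951]
tool_rot: [0.015, 1.0, -0.001, 0.001]
force: [-1.2, -4.0, 6.6]
finger_gap: -0.004
gripper_force: 3.4
```

>>> send_rows --commands "0 0 -0.1 0.22 0;0 0 -0.1 0.22 0;0 0 -0.08 0.23 0;0 0 -0.08 0.23 0;0 0 -0.06 0.23 0;0 0 -0.06 0.23 0;0 0 0 0 0"

```text
t: 13.52
tcp_pos: [0.3706, -0.2319, 0.1677]
tool_rot: [0.015, 1.0, -0.002, 0.001]
force: [-1.3, -3.1, 4.6]
finger_gap: -0.004
gripper_force: 2.2
```

>>> send_rows --commands "0 0 -0.04 0.24 0;0 0 -0.04 0.24 0;0 0 -0.02 0.24 0;0 0 -0.02 0.24 0;0 0 0 0.24 0;0 0 0 0.24 0;0 0 0.02 0.24 0;0 0 0.02 0.24 0;0 0 0.04 0.24 0;0 0 0.04 0.24 0;0 0 0 0 0"

```text
t: 14.43
tcp_pos: [0.3689, -0.2287, 0.118]
tool_rot: [0.015, 1.0, 0.001, -0.001]
force: [0.9, -2.1, 2.2]
finger_gap: -0.001
gripper_force: 1.4
```

>>> send_rows --commands "0 0 0.07 0.23 0;0 0 0.07 0.23 0;0 0 0.08 0.1 0;0 0 0 0 0"

```text
t: 14.77
tcp_pos: [0.3692, -0.2245, 0.1073]
tool_rot: [0.015, 1.0, 0.001, -0.001]
force: [-0.7, -1.1, 3.0]
finger_gap: -0.0
gripper_force: 1.5
```

>>> send_rows --commands "0 0 0.04 0.1 0;0 0 0.04 0.1 0;0 0 0 0 0"

```text
t: 15.02
tcp_pos: [0.3693, -0.2232, 0.1036]
tool_rot: [0.015, 1.0, 0.0, -0.001]
force: [-1.8, -2.0, 3.2]
finger_gap: 0.001
gripper_force: 1.4
```

>>> send_rows --commands "0 0 0.04 0.1 0;0 0 0.04 0.1 0;0 0 0 0 0"

```text
t: 15.27
tcp_pos: [0.3695, -0.2217, 0.0996]
tool_rot: [0.015, 1.0, 0.0, -0.0]
force: [-2.5, -0.8, 3.4]
finger_gap: -0.005
gripper_force: 1.5
```

>>> send_rows --commands "0 0 0.05 0.1 0;0 0 0 0 0"

```text
t: 15.43
tcp_pos: [0.3697, -0.2209, 0.0977]
tool_rot: [0.015, 1.0, 0.0, -0.0]
force: [-1.6, -0.5, 3.0]
finger_gap: 0.002
gripper_force: 1.5
```

>>> send_rows --commands "0 0 0.05 0.1 0;0 0 0 0 0"

```text
t: 15.6
tcp_pos: [0.3699, -0.22, 0.0957]
tool_rot: [0.015, 1.0, 0.0, -0.0]
force: [-1.6, -1.7, 2.5]
finger_gap: 0.001
gripper_force: 1.5
```

>>> send_rows --commands "0 0 0.05 0.1 0;0 0 0 0 0"

```text
t: 15.77
tcp_pos: [0.37, -0.2191, 0.0937]
tool_rot: [0.015, 1.0, 0.0, 0.0]
force: [-0.7, -0.8, 2.4]
finger_gap: 0.001
gripper_force: 1.4
```

>>> send_rows --commands "0 0 0.05 0.1 0;0 0 0.05 0.1 0;0 0 0 0 0"

```text
t: 16.02
tcp_pos: [0.3701, -0.2171, 0.0896]
tool_rot: [0.015, 1.0, -0.0, 0.0]
force: [-1.6, -1.0, 2.7]
finger_gap: 0.002
gripper_force: 1.4
```

>>> send_rows --commands "0 0 0.05 0.1 0;0 0 0 0 0"

```text
t: 16.18
tcp_pos: [0.3701, -0.2161, 0.0877]
tool_rot: [0.015, 1.0, 0.0, 0.0]
force: [-1.1, -0.8, 2.4]
finger_gap: 0.001
gripper_force: 1.4
```

>>> send_rows --commands "0 0 0.05 0.1 0;0 0 0 0 0"

```text
t: 16.35
tcp_pos: [0.3701, -0.215, 0.0857]
tool_rot: [0.015, 1.0, 0.0, 0.0]
force: [-0.6, -1.3, 2.9]
finger_gap: 0.0
gripper_force: 1.5
```

>>> send_rows --commands "0 0 0.05 0.1 0;0 0 0 0 0"

```text
t: 16.52
tcp_pos: [0.3702, -0.2139, 0.0837]
tool_rot: [0.015, 1.0, 0.0, 0.0]
force: [-0.3, 0.3, 2.9]
finger_gap: 0.002
gripper_force: 1.8
```

>>> send_rows --commands "0 0 0.06 0.1 0;0 0 0 0 0"

```text
t: 16.68
tcp_pos: [0.3702, -0.2128, 0.0817]
tool_rot: [0.015, 1.0, 0.0, 0.0]
force: [-0.2, -0.0, 3.9]
finger_gap: -0.005
gripper_force: 1.9
```

>>> send_rows --commands "0 0 0.06 0.1 0;0 0 0 0 0"

```text
t: 16.85
tcp_pos: [0.3702, -0.2115, 0.0798]
tool_rot: [0.015, 1.0, 0.0, 0.0]
force: [0.6, -0.1, 5.3]
finger_gap: -0.0
gripper_force: 2.7
```

>>> send_rows --commands "0 0 0.06 0.1 0;0 0 0 0 0"

```text
t: 17.02
tcp_pos: [0.3703, -0.2105, 0.0782]
tool_rot: [0.015, 1.0, -0.0, 0.0]
force: [-0.7, 0.6, 11.7]
finger_gap: -0.003
gripper_force: 5.8
```

>>> send_rows --commands "0 0 0.06 0.1 0;0 0 0 0 0"

```text
t: 17.18
tcp_pos: [0.3703, -0.2096, 0.0768]
tool_rot: [0.015, 1.0, -0.001, 0.0]
force: [-2.9, -0.4, 19.0]
finger_gap: 0.001
gripper_force: 9.5
```

The stop is reached, with 19 N on the bar. I'll hold briefly and look.

>>> send_rows --commands "0 0 0 0 0;0 0 0 0 0;0 0 0 0 0;0 0 0 0 0;0 0 0 0 0;0 0 0 0 0"

```text
t: 17.68
tcp_pos: [0.3703, -0.2098, 0.077]
tool_rot: [0.015, 1.0, -0.001, 0.0]
force: [-1.6, 0.4, 17.1]
finger_gap: 0.001
gripper_force: 8.8
```

```bash
python3 - <<'E'
from h import *
d=cams.snapshot("scene");im=d["pixels"][140:320,180:420,::-1]
cv2.imwrite("pics/s2.png",cv2.resize(im,None,fx=3.2,fy=3.2,interpolation=cv2.INTER_CUBIC))
E
```

```text
(no output)
```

View pics/s2.png

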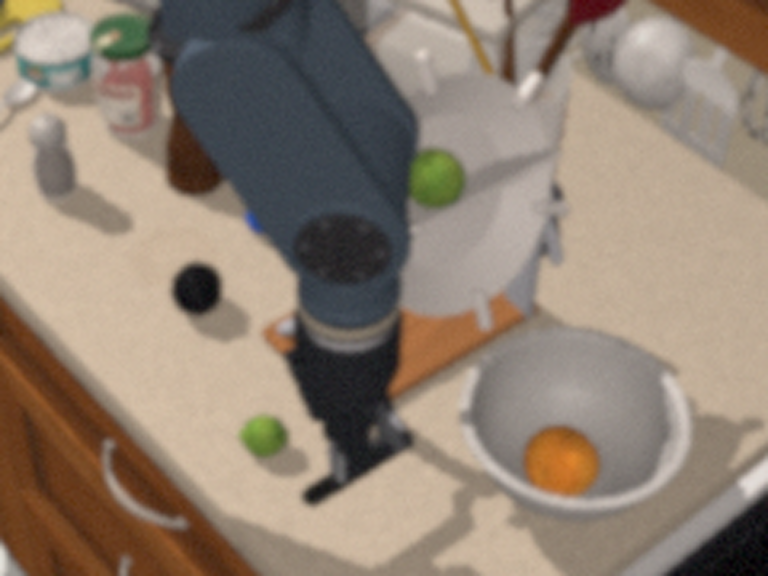

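The mandarin is in the bowl at (562,460), and the lime is still held behind the wall at (436,178). I'm easing the bar up slowly.

>>> send_rows --commands "0 0 -0.13 -0.2 0;0 0 -0.13 -0.2 0;0 0 -0.12 -0.2 0;0 0 -0.11 -0.2 0;0 0 -0.1 -0.2 0;0 0 -0.09 -0.2 0;0 0 -0.08 -0.2 0;0 0 -0.07 -0.2 0;0 0 -0.06 -0.2 0;0 0 -0.05 -0.2 0;0 0 -0.04 -0.2 0;0 0 -0.03 -0.2 0;0 0 -0.02 -0.2 0;0 0 -0.01 -0.2 0;0 0 0 -0.2 0"

```text
t: 18.98
tcp_pos: [0.3694, -0.2303, 0.1363]
tool_rot: [0.015, 1.0, -0.0, -0.0]
force: [-1.8, 0.9, 2.3]
finger_gap: -0.003
gripper_force: 1.6
```

>>> send_rows --commands "0 0 0 -0.2 0;0 0 0.01 -0.2 0;0 0 0.02 -0.2 0;0 0 0.03 -0.2 0;0 0 0.03 -0.2 0;0 0 0.04 -0.2 0;0 0 0.05 -0.2 0;0 0 0.06 -0.2 0;0 0 0.07 -0.2 0;0 0 0.07 -0.15 0"

```text
t: 19.82
tcp_pos: [0.3704, -0.2233, 0.1757]
tool_rot: [0.015, 1.0, -0.001, 0.001]
force: [-1.6, -2.0, 4.2]
finger_gap: -0.001
gripper_force: 2.2
```

>>> send_rows --commands "0 0 0.05 -0.12 0;0 0 0.05 -0.12 0;0 0 0.05 -0.12 0;0 0 0.05 -0.12 0;0 0 0.05 -0.12 0;0 0 0.05 -0.12 0;0 0 0 -0.12 0;0 0 0 -0.12 0"

```text
t: 20.48
tcp_pos: [0.3702, -0.2155, 0.1941]
tool_rot: [0.016, 1.0, 0.001, 0.0]
force: [1.1, 1.5, 2.2]
finger_gap: -0.002
gripper_force: 1.4
```

>>> send_rows --commands "0 0 0 -0.1 0;0 0 0 -0.1 0;0 0 0 -0.1 0;0 0 0 -0.1 0;0 0 0 -0.3 0;0 0 0 -1 0;0 0 0 -1 0;0 0 0 -1 0;0 0 0 -1 0;0 1 0 -0.5 0;0 0 0 0 0;0 0 0 0 0;0 0 0 0 0;0 0 0 0 0;0 0 0 0 0;0 0 0 0 0;0 0 0 0 0;0 0 0 0 0;0 0 0 0 0;0 0 0 0 0"

```text
t: 22.15
tcp_pos: [0.35, -0.216, 0.2981]
tool_rot: [0.015, 1.0, 0.0, -0.0]
force: [1.4, -0.2, -0.4]
finger_gap: -0.002
gripper_force: 0.0
```

```bash
python3 - <<'E'
from h import *
d=cams.snapshot("top");e=cams.snapshot("scene")
a=cv2.resize(d["pixels"][150:300,235:435,::-1],(400,300));b=cv2.resize(e["pixels"][140:320,180:420,::-1],(400,300))
cv2.imwrite("pics/f.png",np.hstack([a,b]))
E
```

```text
(no output)
```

View pics/f.png

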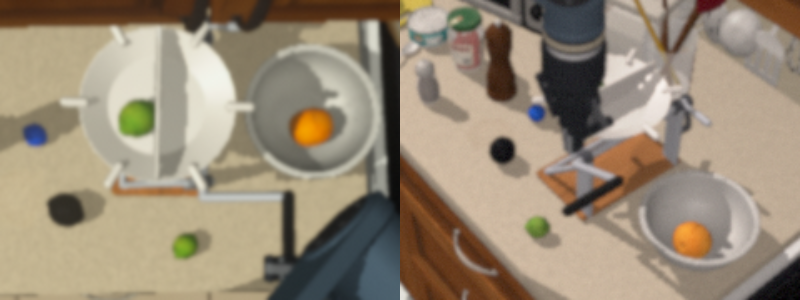

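The dish is level with the lime at (137,118) in the rear section. The mandarin is in the bowl at (313,127), the bowl has not moved, and the arm is clear. I'll let things settle and hand in.

>>> send_rows --commands "0 0 0 0 0;0 0 0 0 0;0 0 0 0 0;0 0 0 0 0;0 0 0 0 0;0 0 0 0 0;0 0 0 0 0;0 0 0 0 0;0 0 0 0 0;0 0 0 0 0;0 0 0 0 0;0 0 0 0 0;0 0 0 0 0;0 0 0 0 0;0 0 0 0 0;0 0 0 0 0;0 0 0 0 0;0 0 0 0 0"

```text
t: 23.75
tcp_pos: [0.35, -0.216, 0.2981]
tool_rot: [0.015, 1.0, 0.0, -0.0]
force: [1.2, -0.6, 0.1]
finger_gap: 0.001
gripper_force: 0.0
```

```bash
python3 -c "
from station import sign_off
print(sign_off())"
```

```text
the job is handed in; nothing more can be done
None
```

I handed the job in at about 24 s; the sign-off returned no verdict. The last pictures show the mandarin in the bowl, the lime in its rear section, the dish back down level and the bowl in place, and the cradle was held against its stop at about 17–19 N.

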